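# Fit a bayonet lamp in a jukebox lighting tray

### The arm

A 7-joint arm with a two-finger parallel gripper is mounted at the origin on the work surface. World frame = base frame: x ahead of the robot, y to its left, z up, the work surface at z = 0. Lengths are in m, angles in rad, forces in N, time in s.
With the tool pointing down it reaches from about 0.4 to 0.85 m from the base axis. Payload 10.4 kg.
Tool frame: the origin (TCP) lies midway between the tips of the shut fingers; the grasp point (between the pads) lies 19 mm behind it; z points along the fingers, y is the direction in which the jaws open and shut (so a half turn about z gives the same grasp; the last joint's range is limited). The gripper opens to 87 mm and grips with 3 to 60 N. Pads are 19 mm wide; open, the fingers measure 117 mm over their backs; the gripper's body (75 mm by 190 mm) begins 51 mm behind the grasp point.
Start: joints at [1.191, 0.332, -0.065, 1.46, 0.022, 1.35, -0.088], TCP at [0.218, -0.586, 0.223] pointing down, gripper open.
Joint ranges: [-2.6, 2.6], [-0.5, 2.12], [-1.47, 1.34], [0.16, 2.42], [-1.27, 4.41], [0.06, 2.06], [-2.6, 2.6]. Speed limits (rad/s): [2.22, 2.22, 2.79, 2.79, 3.14, 3.14, 3.14].

### API

Orientations are given as a unit quaternion [x, y, z, w].
In Python, from bench import r gives the robot as it stands.
- The arm moves only by the tool step_arm, never from a script. Its argument "increments" is a list of rows, each a list of 2 entries, a list of its own where there are three numbers: the shift along the tool's x, y, z in m, then the turn, a rotation vector about the tool's x, y, z in rad. A call has 1 to 5 rows; each row is the pose to reach, as a shift and turn from the pose measured when the call began, along the tool's axes at that moment; what a row does not reach only later rows make up. A row lasts 1/10 s, in which the tool goes at most 50 mm and 8.59 degrees, less where a joint would pass 70% of its speed; a pose out of reach is approached as far as the arm can. A call with a gripper value outside its range is refused whole. "hand" is the closure, from -1 (fully open) to 1 (shut), so that 0 is half open, set as the call begins (left out, the last holds). The fingers move at their own pace and stop on an object; "grip_force" is the grip in N (left out, the last holds). Time passes only in rows, so rows that repeat a pose let the fingers close. It gives the time, the measured TCP pose, the force and the opening at its end, in the units of the state.
- r.read_state(): the state, without advancing time (a new reading comes with each control period).
- r.camera(name): name is "scene" or "top"; returns a dict with "pixels" (384x512x3 uint8, blue, green, red), "camera_matrix" (3x3 intrinsics, pixels), "extrinsics" (4x4, takes a point from camera to world coordinates). Camera axes: x right, y up, looking along -z (the intrinsics and any distortion apply to the point x, -y, -z); pixel columns grow to the right and rows downward; lengths in m; the calibration is good to about 2 mm. A picture is of the moment at which its call begins. There is no depth.
- r.close_job(): hands the job in, once; it reports no verdict.
The state is a dict: "time": time; "joint_positions": joint angles; "joint_vel": joint speeds; "joint_torque": joint torques, N m; "ee_pos": TCP position; "eef_rot": TCP orientation; "ft_force": force on the tool from outside, world axes, zero at the start; "torque": the same for the moment, N m; "width": finger opening in m.
Only numpy, scipy, OpenCV 4.12 (cv2) and the standard library are available. Lean on these libraries where they do the work, as an engineer would, in place of code of your own. Each camera call takes 0.05 s, during which the arm holds its last target.

### The job

Take the long tubular amber lamp out of the drilled wooden block and fit it in the empty bayonet lampholder of the jukebox lighting tray: feel for the slots, push the lamp down against the spring, turn it clockwise about a quarter turn, only until you feel the stop, and let it spring up so that it is locked. Then let go of it. The glass is thin, so never force the lamp in the holder, and leave the other loose parts on the table where they are.

Things in the scene. Friction and masses are not known exactly. Their poses are not given: they have to be found in the camera images.
- lamp_mid (a point): Tubular amber glass lamp to fit, 88 mm long, about 70 g, standing cap down in the wooden block. Point: on its axis, mid-height of the straight glass, which is 44 mm across from 30 mm below to 20 mm above this point (glass rests on the block top; dome up to 32 mm above). z: up the axis, cap to dome. x: along the line of its two pins. The cap lifts straight out of a 37 mm hole.
- lamp: The same lamp; origin at the centre of its cap's underside, 56 mm below lamp_mid, same axes. Two-pin brass bayonet cap: 26 mm across and 26 mm long, lowest 4 mm tapered to 20 mm. Two pins, 4 mm thick, stick out on opposite sides, their centres 10 mm above this origin (46 mm below lamp_mid), reaching 17.5 mm from the axis.
- socket_mouth (a point): Empty lampholder on the white lighting tray: white ceramic base, upright brass barrel 29 mm wide inside, 37 outside. Point: centre of the barrel's open rim, 62 mm above the table; z up. Two slots 7 mm wide, on opposite sides, open at the rim at an angle not reported: within 0.9 rad either way of this x axis; feel for it. The tray's other holder, 140 mm away, has a lamp in it, up to 135 mm high.
- socket_track (a point): In the same barrel, on its axis 13 mm below the rim: height of the pins' centres on the floor of the slots' track. From their openings the slots drop straight, then the track runs clockwise seen from above (pins 10 to 13 mm below the rim) to a hard stop 87 degrees on. From 73 degrees the roof has a notch where the pins can rise to 7 mm below the rim: locked. It bars turning back.
- holder: The same lampholder, fixed; origin: centre of its underside, 42 mm below the rim, axes as socket_mouth. A spring plunger pushes the lamp up: 2 N from where the pins are 1 mm below the rim, 5 N locked, 8 N on the track floor. The lamp turns freely in the track; 0.1 to 0.2 N m shows the stop. lamp_mid above the rim: 48 mm pins standing on the rim, 36 track roof, 33 track floor, 39 locked.
- lamp_block: Drilled wooden block, 80 x 200 x 45 mm, fixed; origin at the centre of its underside. Two holes, 55 mm to either side along its y axis; the tubular lamp stands in one of them, a globe lamp in the other.
- globe_mid (a point): Bystander: centre of the round globe lamp with a screw cap, 58 mm across, in the block's other hole, 71 mm above the table. It does not fit the holder.
- record_adapter: Bystander: pale blue plastic record adapter, a disc 38 mm across and 8 mm high; origin under its centre.
- solenoid_coil: Bystander: copper coil on a bobbin, standing, 32 mm across, 48 mm high; origin under its centre.
- counterweight: Bystander: steel tone-arm counterweight, 30 mm across and 30 mm high; origin under its centre.
- tin_cup: Bystander: tin cup with a pair of small bulbs, 68 mm across and 70 mm high; origin under its centre.

How it is judged:
By the outcome, as a careful person would: the job done as asked, in the order asked, and still so for the second after the job is handed in, with the robot touching nothing.
It also fails if it takes over 72 s, if anything falls off the work surface, if the arm or the gripper's body presses on something with over 40 N, if the wrist force passes 120 N, or if a joint passes its speed limit or range.

## Working session

There is one attempt and no reset: what is moved stays moved. The work goes in short steps, Python scripts to look and compute and a tool call to move; the robot and the scene stay as the last step left them, time stands still between calls to the robot, and variables do not carry over. Pictures are saved under pics/ and viewed, and the job is handed in when it is done.

Besides the shell and the picture viewer there is one more tool, called after ">>>" as a command line: name --argument value ..., lists and objects as JSON in quotes. step_arm: Moves the arm, as the interface text tells. Its arguments: {"type":"object","properties":{"increments":{"type":"array"},"hand":{"type":"number"},"grip_force":{"type":"number"}},"required":["increments"]}

```bash
ls; mkdir -p pics; python3 - <<'E'
from bench import r
import cv2,numpy as np
for n in("scene","top"):
    c=r.camera(n);cv2.imwrite(f"pics/{n}0.png",c["pixels"]);print(n,np.array(c["camera_matrix"]).round(1).tolist(),np.array(c["extrinsics"]).round(4).tolist(),[k for k in c])
s=r.read_state();print(s)
E
```

```text
pics
scene [[386.0, 0.0, 254.3], [0.0, 386.0, 190.9], [0.0, 0.0, 1.0]] [[-0.0458, -0.7826, 0.6209, 1.1455], [0.9988, -0.0452, 0.0167, 0.0218], [0.015, 0.6209, 0.7837, 0.8908], [0.0, 0.0, 0.0, 1.0]] ['pixels', 'camera_matrix', 'extrinsics']
top [[495.5, 0.0, 256.5], [0.0, 495.5, 196.1], [0.0, 0.0, 1.0]] [[0.0074, 0.9953, -0.097, 0.3678], [-0.9999, 0.0063, -0.0117, 0.0001], [-0.0111, 0.0971, 0.9952, 1.494], [0.0, 0.0, 0.0, 1.0]] ['pixels', 'camera_matrix', 'extrinsics']
{'time': 0.1, 'joint_positions': array([ 1.19141425,  0.33281173, -0.06471521,  1.46084199,  0.02161009,
        1.34987826, -0.08850254]), 'joint_vel': array([ 0.00064072, -0.00070054, -0.00127207, -0.00502615,  0.00194729,
       -0.0027923 ,  0.0006464 ]), 'joint_torque': array([ 1.48619842e-03, -6.24542356e+01,  2.45973672e-02, -3.90714169e+01,
       -6.15901756e-02,  3.67160083e-02,  1.11689214e-04]), 'ee_pos': array([ 0.21817464, -0.58532778,  0.22183895]), 'eef_rot': array([ 9.84127357e-01,  1.77462557e-01, -1.39496834e-04, -6.05857949e-04]), 'ft_force': array([-0.45334573,  0.24538728,  0.79126097]), 'torque': array([0.03546751, 0.01687047, 0.01625041]), 'width': 0.08697471563203091}
```

View pics/scene0.png

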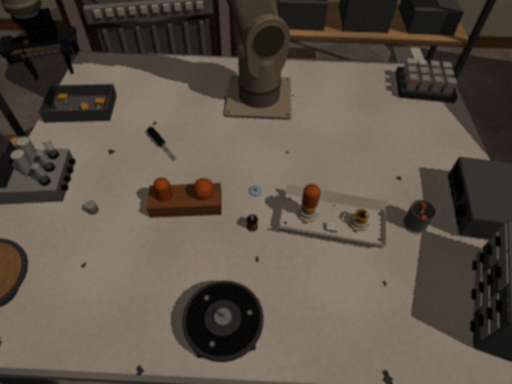

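View pics/top0.png

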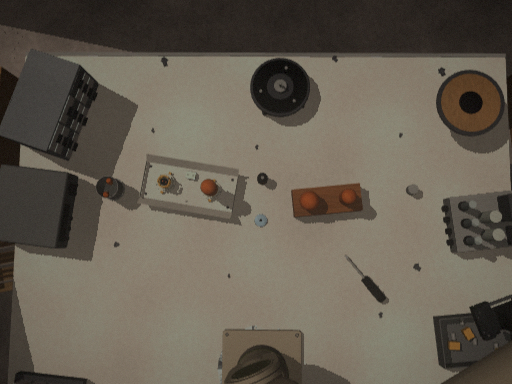

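```bash
python3 - <<'E'
import cv2
s=cv2.imread("pics/scene0.png");t=cv2.imread("pics/top0.png")
def crop(i,x,y,w,h,k,n):cv2.imwrite(n,cv2.resize(i[y:y+h,x:x+w],None,fx=k,fy=k,interpolation=cv2.INTER_CUBIC))
crop(s,140,165,90,60,8,"pics/s_block.png");crop(s,270,170,120,80,6,"pics/s_tray.png")
crop(t,285,170,90,60,8,"pics/t_block.png");crop(t,135,145,110,80,7,"pics/t_tray.png")
E
```

```text
(no output)
```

View pics/s_block.png

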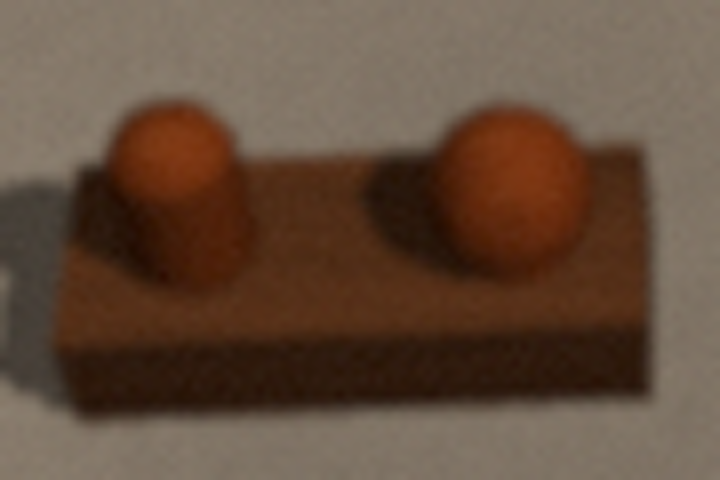

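View pics/s_tray.png

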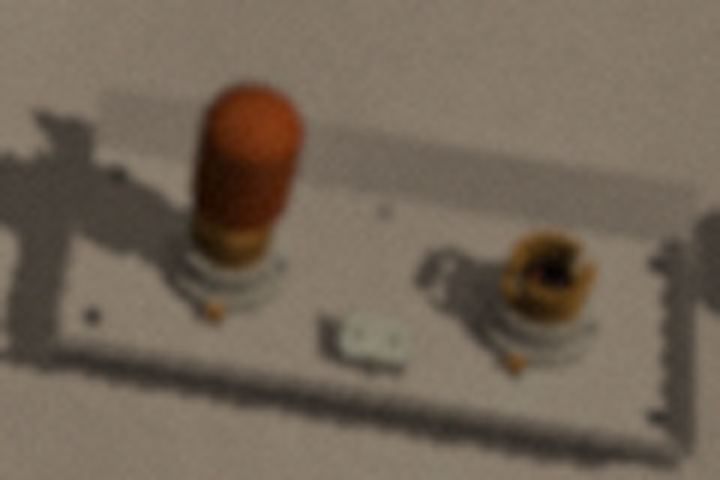

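View pics/t_block.png

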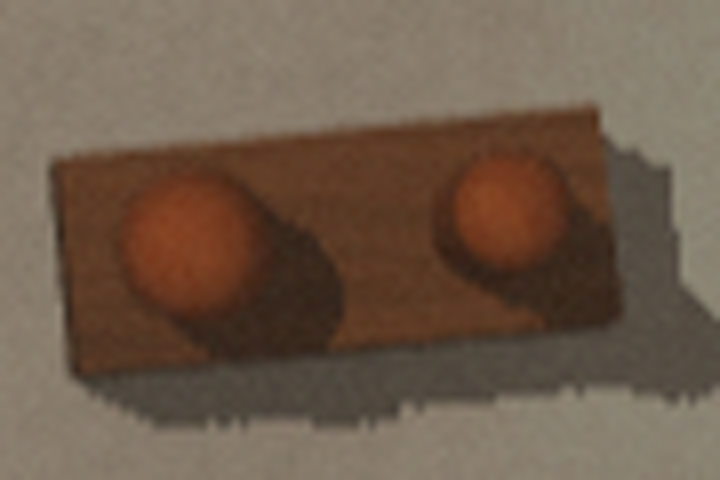

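View pics/t_tray.png

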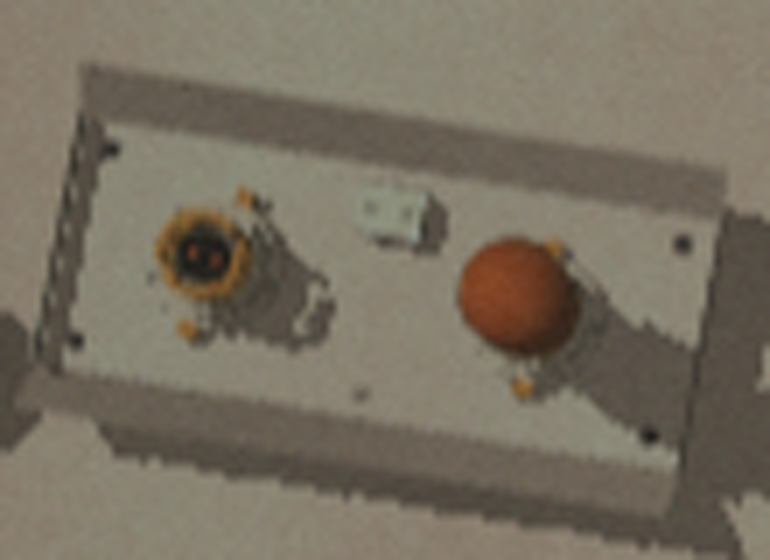

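```bash
cat > h.py <<'E'
import numpy as np,cv2
from scipy.optimize import least_squares
CAM={"scene":(np.array([[386.0,0,254.3],[0,386,190.9],[0,0,1]]),None),"top":(np.array([[495.5,0,256.5],[0,495.5,196.1],[0,0,1]]),None)}
def load(n):
    import json
    d=json.load(open("cams.json"))[n];return np.array(d[0]),np.array(d[1])
def proj(n,P):
    K,E=load(n);P=np.atleast_2d(P);q=(P-E[:3,3])@E[:3,:3];q=q*[1,-1,-1];u=q@K.T;return u[:,:2]/u[:,2:]
def crop(i,x,y,w,h,k,n):cv2.imwrite(n,cv2.resize(i[y:y+h,x:x+w],None,fx=k,fy=k,interpolation=cv2.INTER_CUBIC))
E
python3 - <<'E'
from bench import r
import json,numpy as np,cv2
json.dump({n:[np.array(c["camera_matrix"]).tolist(),np.array(c["extrinsics"]).tolist()] for n in("scene","top") for c in[r.camera(n)]},open("cams.json","w"))
from h import *
px={"scene":(np.array([[80,170],[643,148],[648,325],[58,348],[80,415],[648,392]])+.5)/8-.5+[140,165],
"top":(np.array([[52,158],[598,107],[622,318],[75,375]])+.5)/8-.5+[285,170]}
# block local: x +-.04, y +-.1 ; scene back= low x(near robot), left=-y
L={"scene":np.array([[-.04,-.1,.045],[-.04,.1,.045],[.04,.1,.045],[.04,-.1,.045],[.04,-.1,0],[.04,.1,0]]),
"top":np.array([[.04,.1,.045],[.04,-.1,.045],[-.04,-.1,.045],[-.04,.1,.045]])}
def W(p,l):
    c,s=np.cos(p[2]),np.sin(p[2]);return l@np.array([[c,-s,0],[s,c,0],[0,0,1]]).T+[p[0],p[1],0]
def res(p,ns=("scene","top")):return np.concatenate([(proj(n,W(p,L[n]))-px[n]).ravel() for n in ns])
for ns in (("scene",),("top",),("scene","top")):
    f=least_squares(res,[.5,-.1,0],args=(ns,));print(ns,f.x.round(4),f.fun.round(1))
    print(" lamp",W(f.x,np.array([[0,-.055,.075],[0,.055,.071]])).round(4))
def tri(a,b,z):
    f=least_squares(lambda P:np.r_[(proj("top",P)[0]-a),(proj("scene",P)[0]-b)],[.5,.2,.06]);
    for n,o in(("top",a),("scene",b)):
        g=least_squares(lambda q:proj(n,[q[0],q[1],z])[0]-o,[.5,.2]);print(n,g.x.round(4))
    print(f.x.round(4),f.fun.round(2))
tri(np.array([163.9,181.1]),np.array([361.3,213.7]),.062)
s=cv2.imread("pics/scene0.png");t=cv2.imread("pics/top0.png")
crop(s,340,195,40,40,15,"pics/s_sock.png");crop(t,145,165,36,36,16,"pics/t_sock.png")
E
```

```text
('scene',) [ 0.5002 -0.189   0.1061] [-0.3 -0.9  0.5 -0.8  0.  -0.2 -0.8 -0.2 -0.2  1.   0.9  0.9]
 lamp [[ 0.506  -0.2437  0.075 ]
 [ 0.4944 -0.1343  0.071 ]]
('top',) [ 0.5003 -0.1885  0.1049] [ 0.2 -0.  -0.3 -0.3 -0.1  0.4  0.2 -0.1]
 lamp [[ 0.506  -0.2432  0.075 ]
 [ 0.4945 -0.1338  0.071 ]]
('scene', 'top') [ 0.5003 -0.1888  0.1054] [-0.3 -0.9  0.6 -0.8  0.1 -0.2 -0.8 -0.2 -0.2  1.   1.   0.9  0.3  0.
 -0.2 -0.3  0.   0.4  0.3 -0. ]
 lamp [[ 0.506  -0.2435  0.075 ]
 [ 0.4945 -0.1341  0.071 ]]
top [0.5495 0.2877]
scene [0.5492 0.2886]
[0.5495 0.2881 0.0624] [-0.17 -0.03 -0.15 -0.  ]
```

View pics/s_sock.png

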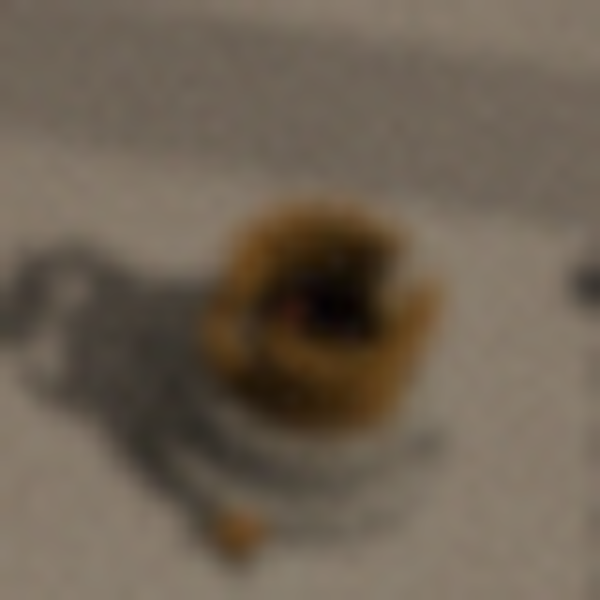

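View pics/t_sock.png

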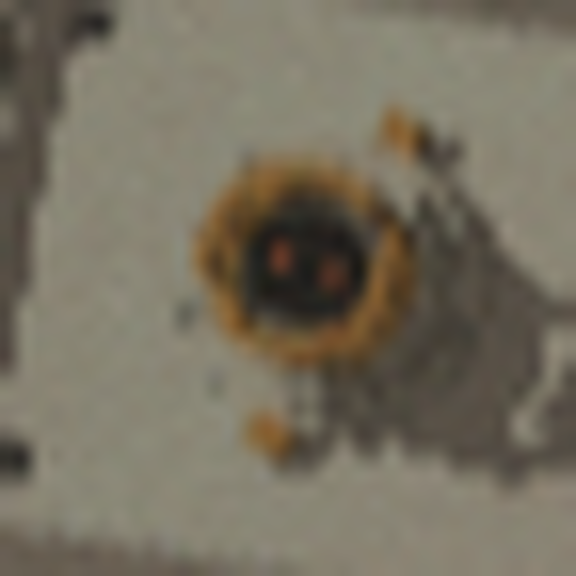

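```bash
python3 - <<'E'
from h import *
C=np.array([.5494,.2881,.062])
for n in("scene","top"):
    i=cv2.imread(f"pics/{n}0.png");x,y=(340,195) if n=="scene" else (145,165);k=16
    w=36
    im=cv2.resize(i[y:y+w,x:x+w],None,fx=k,fy=k,interpolation=cv2.INTER_CUBIC)
    for a in range(0,360,10):
        for rr,z in((.0185,.062),(.0145,.062)):
            p=proj(n,C*[1,1,0]+[rr*np.cos(np.radians(a)),rr*np.sin(np.radians(a)),z])[0]
            q=((p-[x,y]+.5)*k).astype(int);cv2.circle(im,q,2,(255,0,0) if a%30 else(0,255,0),-1)
            if a%30==0 and rr>.018: cv2.putText(im,str(a),q+3,0,.4,(255,255,255),1)
    cv2.imwrite(f"pics/{n}_ov.png",im)
L=np.array([.506,-.2435,.095]);print(proj("top",L),proj("top",L+[0,0,.01]),proj("scene",L))
E
```

```text
[[348.378089   195.98383781]] [[348.994895   195.63806552]] [[161.06650224 183.96890984]]
```

View pics/scene_ov.png

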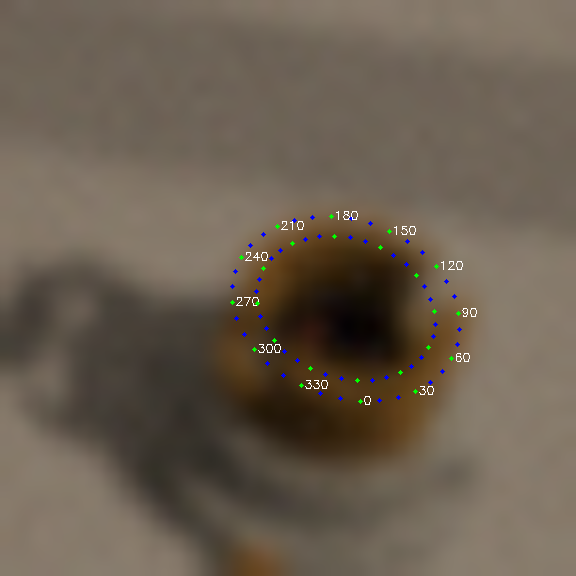

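View pics/top_ov.png

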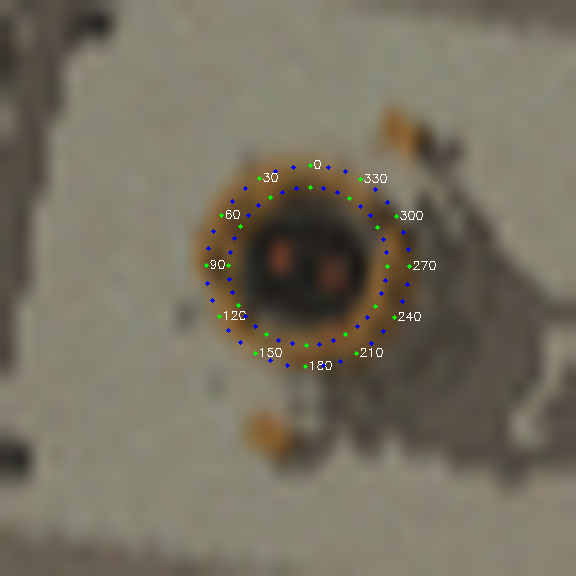

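```bash
cat > g.py <<'E'
import sys
from bench import r
import numpy as np
from scipy.spatial.transform import Rotation as R
def go(x,y,z,yaw):
    s=r.read_state();Rt=R.from_quat(s["eef_rot"]);c,n=np.cos(np.radians(yaw)),np.sin(np.radians(yaw))
    G=R.from_matrix(np.array([[c,n,0],[n,-c,0],[0,0,-1]]))
    X=Rt.as_matrix()[:,0]
    print("t",round(s["time"],2),"pos",s["ee_pos"].round(4),"yaw",np.degrees(np.arctan2(X[1],X[0])).round(1),"q",s["joint_positions"].round(2),"F",s["ft_force"].round(1),"M",s["torque"].round(2),"w",round(s["width"],4))
    print("shift",Rt.inv().apply(np.array([x,y,z])-s["ee_pos"]).round(4).tolist(),"rot",(Rt.inv()*G).as_rotvec().round(3).tolist())
if __name__=="__main__":go(*map(float,sys.argv[1:5]))
E
python3 g.py .506 -.2435 .2 90
```

```text
t 0.2 pos [ 0.2182 -0.5854  0.2221] yaw 20.4 q [ 1.19  0.33 -0.06  1.46  0.02  1.35 -0.09] F [-0.5  0.5  0.9] M [0.03 0.05 0.01] w 0.0869
shift [0.3891, -0.2199, 0.0223] rot [-0.001, -0.0, -1.214]
```

>>> step_arm --increments '[[[0.389,-0.22,0.022],[0,0,-1.214]],[[0.389,-0.22,0.022],[0,0,-1.214]],[[0.389,-0.22,0.022],[0,0,-1.214]],[[0.389,-0.22,0.022],[0,0,-1.214]],[[0.389,-0.22,0.022],[0,0,-1.214]]]' --hand -1 --grip_force 20

```text
time: 0.7
ee_pos: [0.3798, -0.3927, 0.21]
eef_rot: [0.849, 0.528, 0.0, -0.0]
ft_force: [0.8, -1.1, 0.6]
width: 0.0871
```

```bash
python3 g.py .506 -.2435 .2 90
```

```text
t 0.7 pos [ 0.3798 -0.3927  0.21  ] yaw 63.8 q [ 0.99  0.18 -0.3   1.68  0.06  1.29  0.22] F [ 0.8 -1.1  0.6] M [-0.01 -0.1   0.03] w 0.0871
shift [0.1896, 0.0472, 0.0101] rot [-0.0, -0.0, -0.458]
```

>>> step_arm --increments '[[[0.19,0.047,0.01],[0,0,-0.458]],[[0.19,0.047,0.01],[0,0,-0.458]],[[0.19,0.047,0.01],[0,0,-0.458]],[[0.19,0.047,0.01],[0,0,-0.458]],[[0.19,0.047,0.01],[0,0,-0.458]]]'

```text
time: 1.2
ee_pos: [0.5098, -0.2357, 0.1999]
eef_rot: [0.703, 0.711, 0.002, -0.001]
ft_force: [0.2, -0.0, 0.2]
width: 0.0867
```

```bash
python3 g.py .506 -.2435 .057 90
```

```text
t 1.2 pos [ 0.5098 -0.2357  0.1999] yaw 90.6 q [ 0.77  0.24 -0.48  1.64  0.11  1.28  0.28] F [ 0.2 -0.   0.2] M [-0.08 -0.08 -0.01] w 0.0867
shift [-0.0083, -0.0041, 0.1428] rot [0.002, -0.003, 0.011]
```

>>> step_arm --increments '[[[-0.008,-0.004,0.0],[0,0,0.01]],[[-0.008,-0.004,0.04],[0,0,0.01]],[[-0.008,-0.004,0.06],[0,0,0.01]]]'

```text
time: 1.5
ee_pos: [0.5042, -0.245, 0.1376]
eef_rot: [0.708, 0.706, 0.001, -0.001]
ft_force: [0.0, -0.6, -1.0]
width: 0.087
```

```bash
python3 g.py .506 -.2435 .057 90; python3 - <<'E'
from bench import r
from h import *
for n,b in(("scene",(130,130,100,90)),("top",(290,150,100,80))):
    i=r.camera(n)["pixels"];crop(i,*b,7,f"pics/{n}_ap.png")
E
```

```text
t 1.5 pos [ 0.5042 -0.245   0.1376] yaw 89.9 q [ 0.77  0.29 -0.47  1.72  0.14  1.16  0.26] F [ 0.  -0.6 -1. ] M [-0.02 -0.05 -0.  ] w 0.087
shift [0.0012, 0.0019, 0.0806] rot [-0.001, -0.004, -0.002]
```

View pics/scene_ap.png

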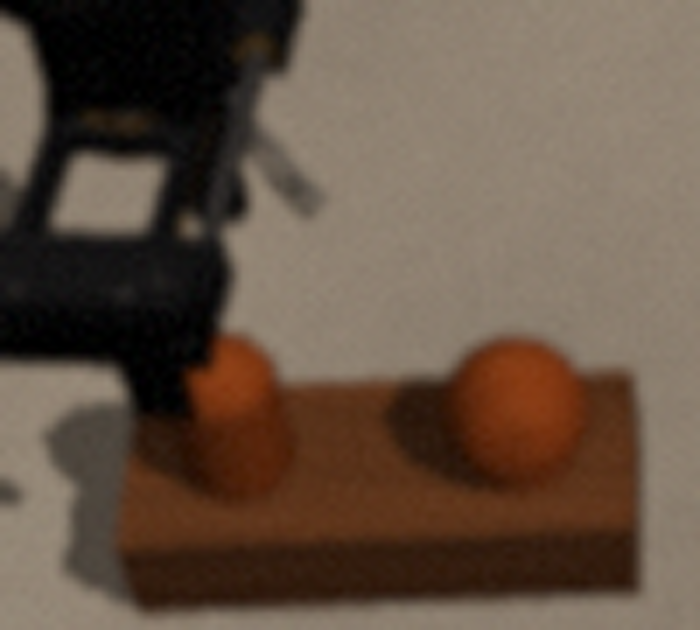

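```bash
python3 -c "
from h import *
print((proj('scene',[.504,-.245,.1376])-[130,130])*7,(proj('top',[.504,-.245,.1376])-[290,150])*7)
for x in(.45,.56):print((proj('scene',[x,-.245,.1376])-[130,130])*7)"
```

```text
[[194.26311668 299.79700095]] [[431.36774246 316.42754195]]
[[222.84344813 192.68493577]]
[[162.51192313 418.79267878]]
```

View pics/top_ap.png

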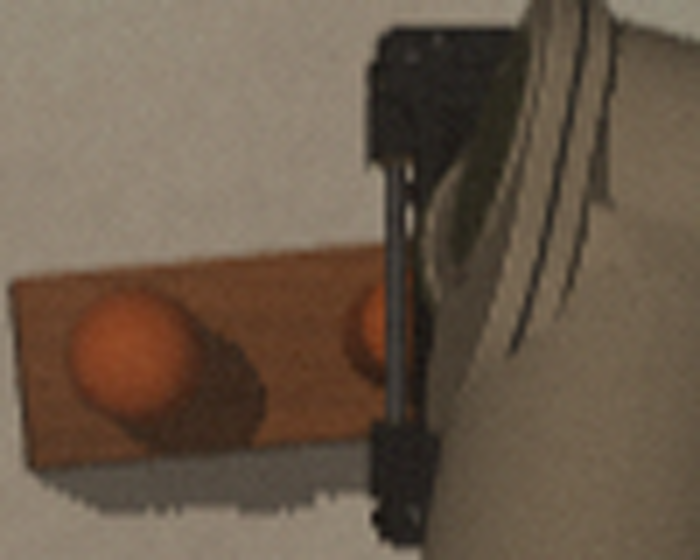

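>>> step_arm --increments '[[[0.001,0.002,0.035],[0,-0.004,0]],[[0.001,0.002,0.065],[0,-0.004,0]],[[0.001,0.002,0.08],[0,-0.004,0]],[[0.001,0.002,0.08],[0,-0.004,0]],[[0.001,0.002,0.08],[0,-0.004,0]]]'

```text
time: 2.1
ee_pos: [0.5057, -0.2438, 0.0585]
eef_rot: [0.708, 0.706, -0.001, -0.001]
ft_force: [-0.2, 0.2, 0.0]
width: 0.0874
```

```bash
python3 g.py .506 -.2435 .057 90
```

```text
t 2.1 pos [ 0.5057 -0.2438  0.0585] yaw 89.9 q [ 0.75  0.39 -0.45  1.79  0.2   1.01  0.22] F [-0.2  0.2  0. ] M [ 0.   -0.09 -0.03] w 0.0874
shift [0.0003, 0.0003, 0.0015] rot [-0.002, -0.001, -0.003]
```

>>> step_arm --increments '[[[0,0,0.001],[0,0,0]],[[0,0,0.001],[0,0,0]],[[0,0,0.001],[0,0,0]],[[0,0,0.001],[0,0,0]],[[0,0,0.001],[0,0,0]]]' --hand 1 --grip_force 20

```text
time: 2.6
ee_pos: [0.5058, -0.2438, 0.0577]
eef_rot: [0.708, 0.706, -0.001, -0.001]
ft_force: [-1.3, 0.1, -0.4]
width: 0.0548
```

```bash
python3 g.py .506 -.2435 .057 90
```

```text
t 2.6 pos [ 0.5058 -0.2438  0.0577] yaw 89.8 q [ 0.75  0.39 -0.45  1.79  0.2   1.01  0.22] F [-1.3  0.1 -0.4] M [ 0.05 -0.05 -0.04] w 0.0548
shift [0.0003, 0.0002, 0.0007] rot [-0.002, -0.0, -0.003]
```

>>> step_arm --increments '[[[0,0,0],[0,0,0]],[[0,0,0],[0,0,0]],[[0,0,0],[0,0,0]],[[0,0,0],[0,0,0]]]'

```text
time: 3.0
ee_pos: [0.5057, -0.2438, 0.0577]
eef_rot: [0.708, 0.706, -0.001, -0.001]
ft_force: [-0.3, 0.1, 0.4]
width: 0.0435
```

```bash
python3 g.py .506 -.2435 .057 90
```

```text
t 3.0 pos [ 0.5057 -0.2438  0.0577] yaw 89.9 q [ 0.75  0.39 -0.45  1.79  0.2   1.01  0.22] F [-0.3  0.1  0.4] M [-0.    0.05  0.01] w 0.0435
shift [0.0003, 0.0003, 0.0007] rot [-0.002, -0.0, -0.003]
```

>>> step_arm --increments '[[[0,0,-0.02],[0,0,0]],[[0,0,-0.04],[0,0,0]],[[0,0,-0.08],[0,0,0]],[[0,0,-0.12],[0,0,0]],[[0,0,-0.165],[0,0,0]]]'

```text
time: 3.5
ee_pos: [0.5055, -0.2436, 0.2236]
eef_rot: [0.708, 0.706, -0.001, -0.002]
ft_force: [0.7, -0.3, -0.6]
width: 0.0434
```

>>> step_arm --increments '[[[0,0,-0.015],[0,0,0]],[[0,0,-0.015],[0,0,0]]]'

```text
time: 3.7
ee_pos: [0.5068, -0.244, 0.2414]
eef_rot: [0.708, 0.706, -0.0, 0.001]
ft_force: [-0.6, -0.5, -0.3]
width: 0.0435
```

```bash
python3 g.py .506 -.2435 .225 90; python3 - <<'E'
from bench import r
from h import *
s=r.read_state()
i=r.camera("scene")["pixels"];cv2.imwrite("pics/l1full.png",i)
p=proj("scene",s["ee_pos"]-[0,0,.027])[0];print(p)
crop(i,int(p[0])-25,int(p[1])-30,50,50,12,"pics/l1.png")
E
```

```text
t 3.7 pos [ 0.5068 -0.244   0.2414] yaw 89.9 q [ 0.78  0.22 -0.48  1.58  0.1   1.36  0.29] F [-0.6 -0.5 -0.3] M [-0.04 -0.1  -0.08] w 0.0435
shift [0.0005, -0.0008, 0.0164] rot [0.001, 0.001, -0.002]
[152.18608335 152.79402098]
```

View pics/l1.png

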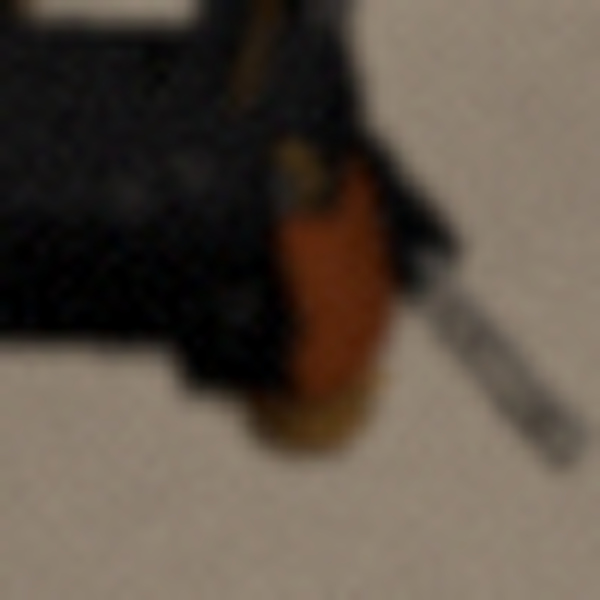

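>>> step_arm --increments '[[[0.53,0.042,0],[0,0,-1.5]],[[0.53,0.042,0],[0,0,-1.5]],[[0.53,0.042,0],[0,0,-1.5]],[[0.53,0.042,0],[0,0,-1.5]],[[0.53,0.042,0],[0,0,-1.5]]]'

```text
time: 4.25
ee_pos: [0.525, 0.0073, 0.2369]
eef_rot: [0.397, 0.918, -0.001, -0.002]
ft_force: [0.9, 0.4, -0.5]
width: 0.0434
```

```bash
python3 g.py .549 .2883 .23 175
```

```text
t 4.25 pos [0.525  0.0073 0.2369] yaw 133.2 q [ 0.56  0.17 -0.73  1.67  0.12  1.35  0.57] F [ 0.9  0.4 -0.5] M [ 0.05 -0.25 -0.01] w 0.0434
shift [0.1884, 0.2098, 0.0069] rot [-0.002, -0.005, -0.73]
```

>>> step_arm --increments '[[[0.17,0.19,0.005],[0,0,-0.73]],[[0.17,0.19,0.005],[0,0,-0.73]],[[0.17,0.19,0.005],[0,0,-0.73]],[[0.188,0.21,0.005],[0,0,-0.73]],[[0.188,0.21,0.005],[0,0,-0.73]]]'

```text
time: 4.75
ee_pos: [0.546, 0.2561, 0.2305]
eef_rot: [0.041, 0.999, -0.0, -0.004]
ft_force: [0.6, 0.5, -0.1]
width: 0.0434
```

```bash
python3 g.py .549 .2883 .20 175
```

```text
t 4.75 pos [0.546  0.2561 0.2305] yaw 175.3 q [ 0.18  0.42 -0.91  1.47  0.33  1.42  0.75] F [ 0.6  0.5 -0.1] M [ 0.1  -0.31 -0.01] w 0.0434
shift [-0.0005, 0.0324, 0.0305] rot [-0.001, -0.007, 0.006]
```

>>> step_arm --increments '[[[0,0.032,0.02],[0,-0.004,0.0]],[[0,0.032,0.03],[0,-0.006,0.0]],[[0,0.032,0.03],[0,-0.006,0.0]]]'

```text
time: 5.05
ee_pos: [0.5467, 0.2878, 0.1968]
eef_rot: [0.04, 0.999, -0.002, -0.003]
ft_force: [0.8, -1.1, -0.2]
width: 0.0435
```

```bash
python3 g.py .549 .2883 .20 175; cat > look.py <<'E'
import sys
from bench import r
from h import *
s=r.read_state()
i=r.camera("scene")["pixels"]
p=proj("scene",s["ee_pos"]-[0,0,.027])[0];print(p)
crop(i,int(p[0])-20,int(p[1])-25,40,40,15,"pics/%s.png"%sys.argv[1])
E
python3 look.py y175
```

```text
t 5.05 pos [0.5467 0.2878 0.1968] yaw 175.5 q [ 0.1   0.48 -0.9   1.47  0.38  1.37  0.68] F [ 0.8 -1.1 -0.2] M [ 0.08 -0.15 -0.  ] w 0.0435
shift [-0.0022, 0.0006, -0.0032] rot [-0.003, -0.006, 0.008]
[371.20850389 187.16950911]
```

View pics/y175.png

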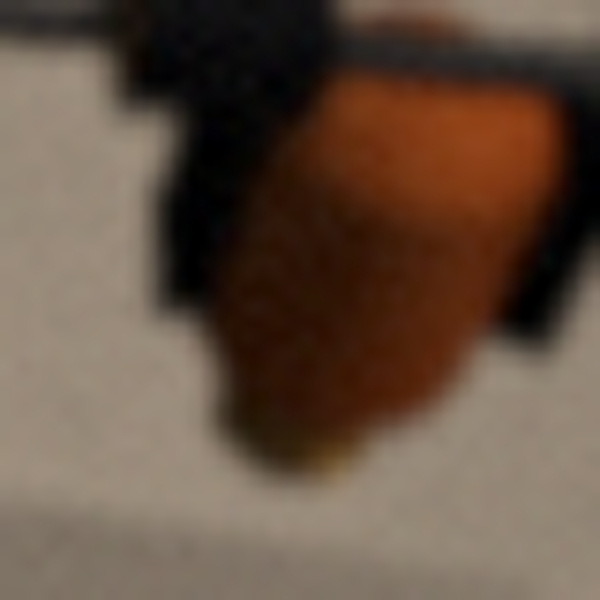

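```bash
cat > ov.py <<'E'
import sys
from bench import r
from h import *
def ov(name,ang):
    s=r.read_state();i=r.camera("scene")["pixels"];k=15
    T=np.array(s["ee_pos"]);p=proj("scene",T-[0,0,.027])[0];x,y=int(p[0])-20,int(p[1])-25
    im=cv2.resize(i[y:y+40,x:x+40],None,fx=k,fy=k,interpolation=cv2.INTER_CUBIC)
    def pt(P,c,rad=2):
        q=((proj("scene",P)[0]-[x,y]+.5)*k).astype(int);cv2.circle(im,q,rad,c,-1);return q
    for a in np.radians(range(0,360,10)):
        u=np.array([np.cos(a),np.sin(a),0])
        pt(T+[0,0,.0173-.056]+.010*u,(255,0,0));pt(T+[0,0,.0173-.052]+.013*u,(255,0,0))
        pt(T+[0,0,.0173-.030]+.022*u,(0,255,0));pt(T+[0,0,.0173-.030]+.013*u,(0,255,255))
    for d in range(0,360,30):
        a=np.radians(d);q=pt(T+[.0175*np.cos(a),.0175*np.sin(a),.0173-.046],(255,0,255),3);cv2.putText(im,str(d),q+3,0,.4,(255,255,255),1)
    cv2.imwrite(f"pics/{name}.png",im)
ov(sys.argv[1],0)
E
python3 ov.py ov1
```

```text
(no output)
```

View pics/ov1.png

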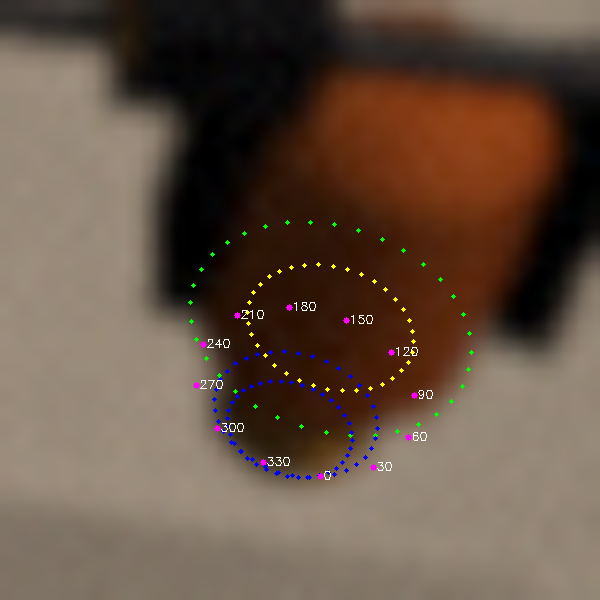

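>>> step_arm --increments '[[[-0.002,0,0],[0,0,0.15]],[[-0.002,0,0],[0,0,0.3]],[[-0.002,0,0],[0,0,0.45]],[[-0.002,0,0],[0,0,0.53]],[[-0.002,0,0],[0,0,0.53]]]'

```text
time: 5.65
ee_pos: [0.5514, 0.2848, 0.2005]
eef_rot: [0.303, 0.953, -0.001, -0.0]
ft_force: [0.6, -0.7, -1.2]
width: 0.0439
```

```bash
python3 g.py .549 .2883 .20 145;python3 look.py y145
```

```text
t 5.65 pos [0.5514 0.2848 0.2005] yaw 144.7 q [ 0.05  0.45 -0.8   1.47  0.33  1.36  0.18] F [ 0.6 -0.7 -1.2] M [ 0.03 -0.15  0.02] w 0.0439
shift [0.004, 0.0015, 0.0005] rot [-0.003, 0.001, -0.006]
[370.59149793 187.67608995]
```

View pics/y145.png

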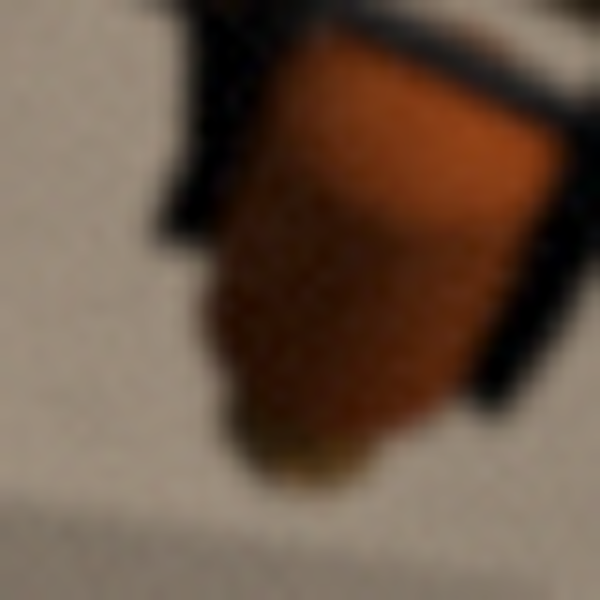

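>>> step_arm --increments '[[[0,0,0],[0,0,0.15]],[[0,0,0],[0,0,0.3]],[[0,0,0],[0,0,0.45]],[[0,0,0],[0,0,0.53]],[[0,0,0],[0,0,0.53]]]'

```text
time: 6.2
ee_pos: [0.5516, 0.2843, 0.2007]
eef_rot: [0.541, 0.841, -0.001, 0.0]
ft_force: [0.2, 0.3, -0.9]
width: 0.0434
```

```bash
python3 g.py .549 .2883 .20 115;python3 look.py y115
```

```text
t 6.2 pos [0.5516 0.2843 0.2007] yaw 114.5 q [-0.01  0.42 -0.71  1.47  0.28  1.35 -0.31] F [ 0.2  0.3 -0.9] M [ 0.02 -0.12  0.05] w 0.0434
shift [0.0047, -0.0007, 0.0007] rot [-0.002, 0.002, -0.008]
[370.43824004 187.68318143]
```

View pics/y115.png

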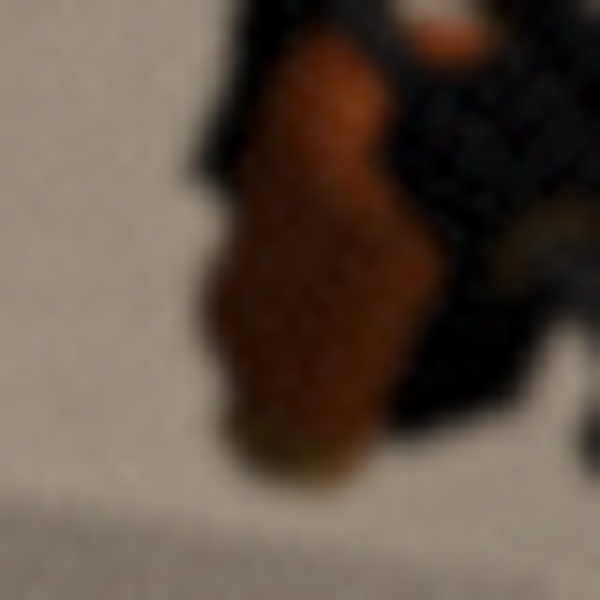

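```bash
python3 - <<'E'
from h import *
i=cv2.imread("pics/l1full.png");k=24
T=np.array([.5068,-.244,.2414]);p=proj("scene",T-[0,0,.027])[0];x,y=int(p[0])-10,int(p[1])-12
im=cv2.resize(i[y:y+24,x:x+24],None,fx=k,fy=k,interpolation=cv2.INTER_CUBIC);im=cv2.convertScaleAbs(im,alpha=1.8)
im2=im.copy()
def pt(P,c,rad=2):
    q=((proj("scene",P)[0]-[x,y]+.5)*k).astype(int);cv2.circle(im,q,rad,c,-1);return q
for a in np.radians(range(0,360,10)):
    u=np.array([np.cos(a),np.sin(a),0])
    pt(T+[0,0,.0173-.056]+.010*u,(255,0,0));pt(T+[0,0,.0173-.052]+.013*u,(255,0,0))
    pt(T+[0,0,.0173-.030]+.022*u,(0,255,0))
for d in range(0,360,30):
    a=np.radians(d);q=pt(T+[.0175*np.cos(a),.0175*np.sin(a),.0173-.046],(255,0,255),3);cv2.putText(im,str(d),q+3,0,.4,(255,255,255),1)
cv2.imwrite("pics/l1ov.png",im)
cv2.imwrite("pics/l1b.png",im2)
E
```

```text
(no output)
```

View pics/l1ov.png

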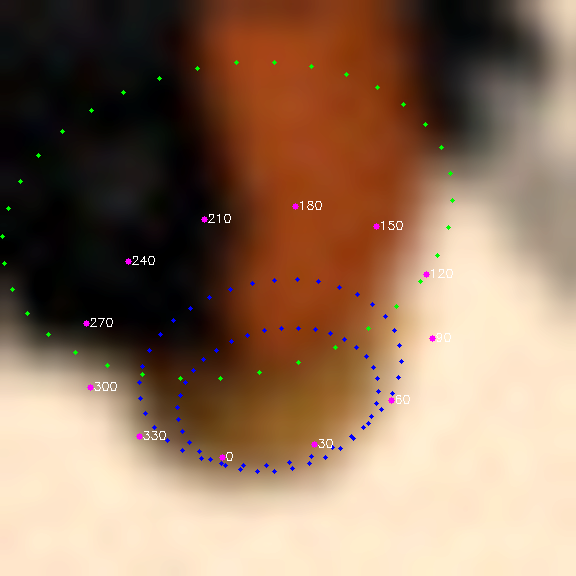

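View pics/l1b.png

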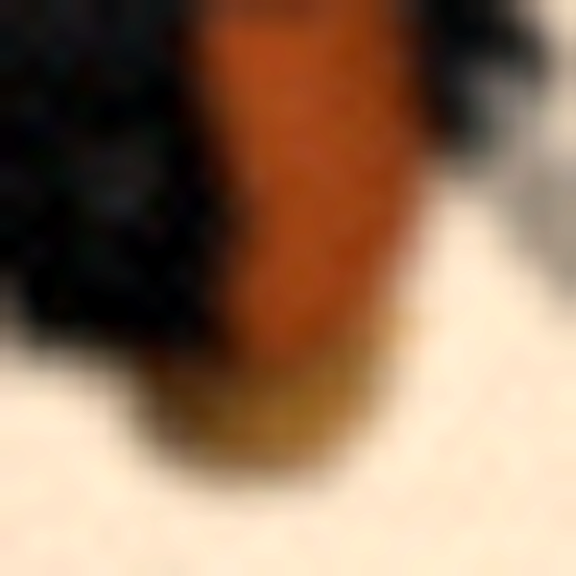

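```bash
python3 g.py .549 .2884 .110 130
```

```text
t 6.25 pos [0.5516 0.2844 0.2006] yaw 114.7 q [-0.01  0.42 -0.71  1.47  0.28  1.35 -0.31] F [ 0.5  0.4 -1.9] M [ 0.   -0.13 -0.02] w 0.0438
shift [0.0049, -0.0005, 0.0906] rot [-0.002, 0.002, -0.268]
```

>>> step_arm --increments '[[[0.005,-0.001,0.02],[0,0.002,-0.15]],[[0.005,-0.001,0.06],[0,0.002,-0.268]],[[0.005,-0.001,0.09],[0,0.002,-0.268]],[[0.005,-0.001,0.09],[0,0.002,-0.268]]]'

```text
time: 6.65
ee_pos: [0.5466, 0.2863, 0.1066]
eef_rot: [0.421, 0.907, -0.004, -0.003]
ft_force: [-0.0, -0.5, -0.4]
width: 0.0435
```

```bash
python3 g.py .549 .2884 .105 130; python3 ov.py ov2
```

```text
t 6.65 pos [0.5466 0.2863 0.1066] yaw 130.2 q [-0.    0.51 -0.73  1.58  0.36  1.2  -0.1 ] F [-0.  -0.5 -0.4] M [ 0.02 -0.08  0.03] w 0.0435
shift [0.0001, 0.0032, 0.0016] rot [-0.009, -0.002, 0.003]
```

View pics/ov2.png

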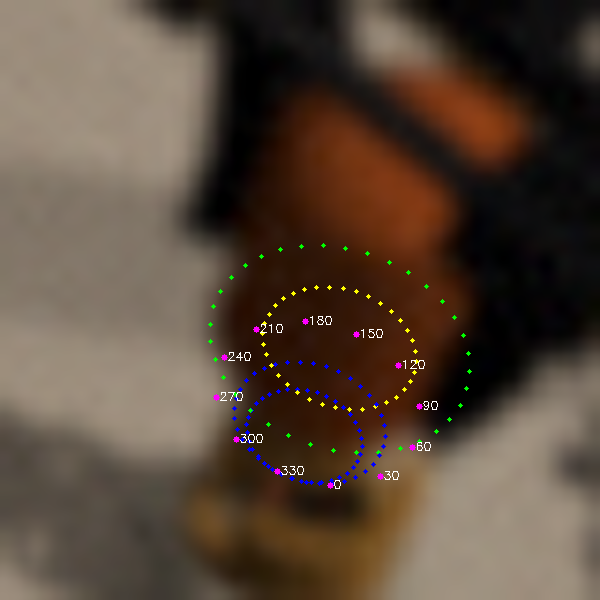

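>>> step_arm --increments '[[[0,0.003,0.001],[-0.009,-0.002,0]],[[0,0.003,0.001],[-0.009,-0.002,0]],[[0,0.003,0.001],[-0.009,-0.002,0]]]'

```text
time: 7.0
ee_pos: [0.5507, 0.2897, 0.11]
eef_rot: [0.421, 0.907, 0.002, 0.002]
ft_force: [-0.1, -0.5, -1.1]
width: 0.0437
```

```bash
python3 g.py .549 .2884 .094 130
```

```text
t 7.0 pos [0.5507 0.2897 0.11  ] yaw 130.2 q [-0.    0.51 -0.73  1.58  0.36  1.19 -0.1 ] F [-0.1 -0.5 -1.1] M [ 0.06 -0.14 -0.03] w 0.0437
shift [0.0001, -0.0023, 0.016] rot [0.006, 0.001, 0.003]
```

>>> step_arm --increments '[[[0,-0.002,0.003],[0.003,0,0]],[[0,-0.002,0.005],[0.003,0,0]],[[0,-0.002,0.006],[0.003,0,0]],[[0,-0.002,0.006],[0.003,0,0]]]'

```text
time: 7.4
ee_pos: [0.5491, 0.2884, 0.1037]
eef_rot: [0.421, 0.907, 0.001, 0.001]
ft_force: [0.8, -0.6, 0.1]
width: 0.0439
```

```bash
python3 g.py .549 .2884 .096 130
```

```text
t 7.4 pos [0.5491 0.2884 0.1037] yaw 130.2 q [-0.    0.51 -0.73  1.59  0.36  1.18 -0.11] F [ 0.8 -0.6  0.1] M [ 0.02 -0.23  0.01] w 0.0439
shift [0.0001, -0.0001, 0.0077] rot [0.003, 0.001, 0.003]
```

Lower until the cap enters and the pins meet the rim.

>>> step_arm --increments '[[[0,0,0.002],[0.002,0,0]],[[0,0,0.004],[0.002,0,0]],[[0,0,0.006],[0.002,0,0]],[[0,0,0.0075],[0.002,0,0]],[[0,0,0.0075],[0.002,0,0]]]'

```text
time: 7.9
ee_pos: [0.5489, 0.289, 0.0966]
eef_rot: [0.421, 0.907, 0.0, 0.001]
ft_force: [-1.8, 0.4, 2.8]
width: 0.0436
```

```bash
python3 g.py .549 .2884 .092 130
```

```text
t 7.9 pos [0.5489 0.289  0.0966] yaw 130.2 q [-0.01  0.52 -0.73  1.59  0.37  1.17 -0.11] F [-1.8  0.4  2.8] M [ 0.22  0.37 -0.05] w 0.0436
shift [-0.0005, -0.0003, 0.0046] rot [0.001, 0.001, 0.003]
```

>>> step_arm --increments '[[[0.0005,-0.0006,0],[0,0,0]],[[0.0005,-0.0006,0.001],[0,0,0]],[[0.0005,-0.0006,0.002],[0,0,0]]]'

```text
time: 8.2
ee_pos: [0.548, 0.2891, 0.0944]
eef_rot: [0.421, 0.907, 0.0, 0.0]
ft_force: [-1.4, 1.5, -0.3]
width: 0.0436
```

```bash
python3 g.py .549 .2884 .092 130
```

```text
t 8.2 pos [0.548  0.2891 0.0944] yaw 130.2 q [-0.01  0.52 -0.73  1.59  0.37  1.17 -0.11] F [-1.4  1.5 -0.3] M [ 0.39  0.05 -0.01] w 0.0436
shift [-0.0011, 0.0003, 0.0024] rot [0.001, 0.0, 0.003]
```

>>> step_arm --increments '[[[0.0006,0,0.001],[0,0,0]],[[0.0006,0,0.002],[0,0,0]],[[0.0006,0,0.003],[0,0,0]],[[0.0006,0,0.003],[0,0,0]]]'

```text
time: 8.6
ee_pos: [0.5478, 0.2895, 0.092]
eef_rot: [0.421, 0.907, 0.0, 0.001]
ft_force: [-2.0, -1.3, 6.7]
width: 0.0435
```

```bash
python3 g.py .549 .2884 .092 130
```

```text
t 8.6 pos [0.5478 0.2895 0.092 ] yaw 130.2 q [-0.01  0.52 -0.72  1.6   0.37  1.16 -0.11] F [-2.  -1.3  6.7] M [-0.31  0.42 -0.01] w 0.0435
shift [-0.0016, 0.0002, -0.0] rot [0.001, 0.001, 0.003]
```

>>> step_arm --increments '[[[0,0,0.0005],[0,0,0.035]],[[0,0,0.0005],[0,0,0.07]],[[0,0,0.0005],[0,0,0.105]],[[0,0,0.0005],[0,0,0.14]]]'

```text
time: 9.0
ee_pos: [0.5484, 0.2901, 0.0922]
eef_rot: [0.484, 0.875, 0.001, 0.001]
ft_force: [1.1, 1.5, 3.7]
width: 0.0434
```

```bash
python3 g.py .548 .2892 .092 120
```

```text
t 9.0 pos [0.5484 0.2901 0.0922] yaw 122.1 q [-0.03  0.52 -0.7   1.6   0.36  1.15 -0.25] F [1.1 1.5 3.7] M [ 0.37 -0.39  0.  ] w 0.0434
shift [-0.0005, -0.0008, 0.0002] rot [0.003, 0.001, 0.036]
```

>>> step_arm --increments '[[[-0.0003,-0.0006,0.0007],[0.001,0,0.035]],[[-0.0003,-0.0006,0.0008],[0.001,0,0.07]],[[-0.0003,-0.0006,0.0008],[0.001,0,0.105]]]'

```text
time: 9.3
ee_pos: [0.5487, 0.2904, 0.0922]
eef_rot: [0.53, 0.848, 0.002, 0.001]
ft_force: [0.4, 2.3, 3.1]
width: 0.0436
```

```bash
python3 g.py .548 .2892 .092 115
```

```text
t 9.3 pos [0.5487 0.2904 0.0922] yaw 116.0 q [-0.04  0.51 -0.68  1.6   0.34  1.15 -0.34] F [0.4 2.3 3.1] M [ 0.57 -0.27  0.04] w 0.0436
shift [-0.0008, -0.0011, 0.0002] rot [0.005, -0.0, 0.018]
```

>>> step_arm --increments '[[[0,0,0.0006],[0.003,0,0.035]],[[0,0,0.0008],[0.005,0,0.07]],[[0,0,0.0008],[0.005,0,0.105]]]'

```text
time: 9.6
ee_pos: [0.5488, 0.2912, 0.092]
eef_rot: [0.574, 0.819, 0.001, -0.0]
ft_force: [-1.6, 2.0, 3.7]
width: 0.0436
```

```bash
python3 g.py .548 .2892 .092 109
```

```text
t 9.6 pos [0.5488 0.2912 0.092 ] yaw 109.9 q [-0.06  0.51 -0.66  1.59  0.33  1.15 -0.44] F [-1.6  2.   3.7] M [0.36 0.22 0.04] w 0.0436
shift [-0.0016, -0.0014, 0.0] rot [0.001, -0.001, 0.016]
```

>>> step_arm --increments '[[[-0.0005,-0.0003,0.0006],[0,0,0.035]],[[-0.0005,-0.0003,0.0008],[0,0,0.07]],[[-0.0005,-0.0003,0.0008],[0,0,0.105]]]'

```text
time: 9.9
ee_pos: [0.5487, 0.2907, 0.0913]
eef_rot: [0.617, 0.787, 0.001, -0.0]
ft_force: [-0.4, -0.0, 0.5]
width: 0.0433
```

```bash
python3 g.py .548 .29 .092 103
```

```text
t 9.9 pos [0.5487 0.2907 0.0913] yaw 103.8 q [-0.07  0.5  -0.64  1.6   0.32  1.15 -0.54] F [-0.4 -0.   0.5] M [-0.02  0.05  0.  ] w 0.0433
shift [-0.0005, -0.0008, -0.0007] rot [0.001, -0.001, 0.015]
```

>>> step_arm --increments '[[[0,0,0.0015],[0,0,0]],[[0,0,0.003],[0,0,0]],[[0,0,0.004],[0,0,0]]]'

```text
time: 10.2
ee_pos: [0.5485, 0.2905, 0.0872]
eef_rot: [0.616, 0.787, 0.0, -0.0]
ft_force: [-2.6, -0.7, 4.6]
width: 0.0434
```

```bash
python3 g.py .5487 .2907 .0777 103.8
```

```text
t 10.2 pos [0.5485 0.2905 0.0872] yaw 103.9 q [-0.07  0.51 -0.64  1.6   0.32  1.14 -0.54] F [-2.6 -0.7  4.6] M [-0.48  0.64 -0.07] w 0.0434
shift [0.0002, 0.0002, 0.0095] rot [0.0, -0.001, 0.001]
```

>>> step_arm --increments '[[[-0.0001,-0.0005,0.0015],[0,0,0.03]],[[-0.0001,-0.0005,0.003],[0,0,0.03]],[[-0.0001,-0.0005,0.004],[0,0,0.03]],[[-0.0001,-0.0005,0.005],[0,0,0.03]]]'

```text
time: 10.6
ee_pos: [0.5484, 0.2903, 0.0823]
eef_rot: [0.628, 0.778, 0.001, -0.0]
ft_force: [-0.4, -1.5, 5.1]
width: 0.0435
```

```bash
python3 g.py .5485 .2907 .0785 102
```

```text
t 10.6 pos [0.5484 0.2903 0.0823] yaw 102.2 q [-0.08  0.51 -0.63  1.61  0.32  1.13 -0.57] F [-0.4 -1.5  5.1] M [-0.21 -0.03  0.  ] w 0.0435
shift [0.0003, 0.0002, 0.0038] rot [0.001, -0.001, 0.003]
```

>>> step_arm --increments '[[[0,0,0.0015],[0,0,0]],[[0,0,0.003],[0,0,0]],[[0,0,0.004],[0,0,0]],[[0,0,0.004],[0,0,0]]]'

```text
time: 11.0
ee_pos: [0.5484, 0.2904, 0.0785]
eef_rot: [0.628, 0.778, 0.001, -0.0]
ft_force: [-1.0, -1.1, 6.3]
width: 0.0437
```

```bash
python3 g.py .5485 .2907 .0785 102
```

```text
t 11.0 pos [0.5484 0.2904 0.0785] yaw 102.2 q [-0.08  0.52 -0.63  1.61  0.33  1.12 -0.57] F [-1.  -1.1  6.3] M [-0.35  0.3  -0.02] w 0.0437
shift [0.0003, 0.0001, 0.0] rot [0.001, -0.001, 0.003]
```

>>> step_arm --increments '[[[0,0,0.0008],[0,0,0.04]],[[0,0,0.0008],[0,0,0.08]],[[0,0,0.0008],[0,0,0.12]],[[0,0,0.0008],[0,0,0.15]]]'

```text
time: 11.4
ee_pos: [0.5487, 0.2907, 0.0782]
eef_rot: [0.685, 0.728, 0.001, -0.0]
ft_force: [-0.8, -0.1, 6.9]
width: 0.0431
```

```bash
python3 g.py .5485 .2907 .0785 102
```

```text
t 11.4 pos [0.5487 0.2907 0.0782] yaw 93.5 q [-0.1   0.51 -0.6   1.61  0.31  1.12 -0.71] F [-0.8 -0.1  6.9] M [-0.13  0.2   0.09] w 0.0431
shift [0.0001, -0.0002, -0.0003] rot [0.002, -0.001, -0.148]
```

>>> step_arm --increments '[[[0,0,0.0006],[0,0,0.04]],[[0,0,0.0006],[0,0,0.08]],[[0,0,0.0006],[0,0,0.08]]]'

```text
time: 11.7
ee_pos: [0.5487, 0.2909, 0.0779]
eef_rot: [0.714, 0.7, 0.001, -0.0]
ft_force: [-1.1, -0.9, 7.3]
width: 0.0434
```

```bash
python3 g.py .5485 .2907 .0785 102
```

```text
t 11.7 pos [0.5487 0.2909 0.0779] yaw 88.9 q [-0.11  0.51 -0.59  1.61  0.3   1.12 -0.79] F [-1.1 -0.9  7.3] M [-0.19  0.41 -0.02] w 0.0434
shift [-0.0002, -0.0002, -0.0006] rot [0.002, -0.002, -0.229]
```

>>> step_arm --increments '[[[0,0,0.0005],[0,0,0.07]],[[0,0,0.0005],[0,0,0.14]],[[0,0,0.0005],[0,0,0.21]],[[0,0,0.0005],[0,0,0.28]],[[0,0,0.0005],[0,0,0.35]]]'

```text
time: 12.2
ee_pos: [0.5486, 0.2915, 0.0778]
eef_rot: [0.826, 0.564, 0.001, -0.0]
ft_force: [-2.4, -0.2, 6.7]
width: 0.0437
```

```bash
python3 g.py .5487 .2907 .0780 30
```

```text
t 12.2 pos [0.5486 0.2915 0.0778] yaw 68.7 q [-0.16  0.49 -0.52  1.61  0.26  1.11 -1.12] F [-2.4 -0.2  6.7] M [-0.1   0.48  0.05] w 0.0437
shift [-0.0007, 0.0004, -0.0002] rot [-0.0, -0.003, 0.675]
```

>>> step_arm --increments '[[[-0.0007,0.0,0.0005],[0,-0.002,0.07]],[[-0.0007,0.0,0.0005],[0,-0.002,0.14]],[[-0.0007,0.0,0.0005],[0,-0.002,0.21]],[[-0.0007,0.0,0.0005],[0,-0.002,0.28]],[[-0.0007,0.0,0.0005],[0,-0.002,0.35]]]'

```text
time: 12.7
ee_pos: [0.5486, 0.2914, 0.0779]
eef_rot: [0.912, 0.411, 0.001, -0.0]
ft_force: [-1.0, 0.3, 7.1]
width: 0.0437
```

```bash
python3 g.py .5487 .2907 .0780 30
```

```text
t 12.7 pos [0.5486 0.2914 0.0779] yaw 48.5 q [-0.21  0.48 -0.46  1.62  0.23  1.1  -1.45] F [-1.   0.3  7.1] M [0.03 0.25 0.01] w 0.0437
shift [-0.0005, 0.0005, -0.0001] rot [-0.0, -0.002, 0.323]
```

>>> step_arm --increments '[[[-0.0004,0.0003,0.0005],[0,-0.002,0.06]],[[-0.0004,0.0003,0.0005],[0,-0.002,0.12]],[[-0.0004,0.0003,0.0005],[0,-0.002,0.18]],[[-0.0004,0.0003,0.0005],[0,-0.002,0.24]],[[-0.0004,0.0003,0.0005],[0,-0.002,0.3]]]'

```text
time: 13.2
ee_pos: [0.5486, 0.2915, 0.0778]
eef_rot: [0.963, 0.269, 0.0, -0.0]
ft_force: [-1.0, -0.1, 6.9]
width: 0.0435
```

```bash
python3 g.py .5487 .2907 .0780 20
```

```text
t 13.2 pos [0.5486 0.2915 0.0778] yaw 31.2 q [-0.25  0.47 -0.4   1.62  0.2   1.09 -1.73] F [-1.  -0.1  6.9] M [0.01 0.38 0.05] w 0.0435
shift [-0.0003, 0.0007, -0.0002] rot [-0.001, -0.001, 0.195]
```

>>> step_arm --increments '[[[0,0.0003,0.0005],[0,0,0.03]],[[0,0.0003,0.0005],[0,0,0.06]],[[0,0.0003,0.0005],[0,0,0.09]],[[0,0.0003,0.0005],[0,0,0.12]]]'

```text
time: 13.6
ee_pos: [0.5486, 0.2917, 0.0777]
eef_rot: [0.978, 0.21, 0.001, -0.001]
ft_force: [-2.4, -0.2, 7.4]
width: 0.0431
```

```bash
python3 g.py .5487 .2907 .0780 20
```

```text
t 13.6 pos [0.5486 0.2917 0.0777] yaw 24.3 q [-0.26  0.47 -0.38  1.62  0.19  1.09 -1.84] F [-2.4 -0.2  7.4] M [-0.11  0.6   0.01] w 0.0431
shift [-0.0003, 0.001, -0.0003] rot [-0.001, -0.001, 0.075]
```

>>> step_arm --increments '[[[0,0.0002,0.0005],[0,0,0.03]],[[0,0.0002,0.0005],[0,0,0.055]],[[0,0.0002,0.0005],[0,0,0.08]]]'

```text
time: 13.9
ee_pos: [0.5485, 0.2919, 0.0776]
eef_rot: [0.985, 0.171, 0.001, -0.001]
ft_force: [-2.5, -0.3, 7.8]
width: 0.0432
```

```bash
python3 g.py .5487 .2907 .0780 20
```

```text
t 13.9 pos [0.5485 0.2919 0.0776] yaw 19.7 q [-0.27  0.47 -0.37  1.62  0.18  1.09 -1.92] F [-2.5 -0.3  7.8] M [-0.15  0.65  0.06] w 0.0432
shift [-0.0002, 0.0012, -0.0004] rot [-0.002, -0.001, -0.006]
```

>>> step_arm --increments '[[[-0.0003,0.0002,0.0003],[0,0,0.025]],[[-0.0003,0.0002,0.0003],[0,0,0.05]],[[-0.0003,0.0002,0.0003],[0,0,0.05]]]'

```text
time: 14.2
ee_pos: [0.5484, 0.2919, 0.0778]
eef_rot: [0.989, 0.146, 0.001, -0.001]
ft_force: [-2.2, -0.4, 7.2]
width: 0.0434
```

```bash
python3 g.py .5487 .2907 .0780 20
```

```text
t 14.2 pos [0.5484 0.2919 0.0778] yaw 16.8 q [-0.28  0.46 -0.36  1.62  0.18  1.09 -1.96] F [-2.2 -0.4  7.2] M [-0.2   0.38 -0.01] w 0.0434
shift [-0.0001, 0.0012, -0.0002] rot [-0.002, -0.002, -0.056]
```

>>> step_arm --increments '[[[-0.0001,0.0002,0.0004],[0,0,0.025]],[[-0.0001,0.0002,0.0004],[0,0,0.05]],[[-0.0001,0.0002,0.0004],[0,0,0.05]]]'

```text
time: 14.5
ee_pos: [0.5484, 0.2919, 0.0778]
eef_rot: [0.993, 0.121, 0.001, -0.001]
ft_force: [-1.6, -1.0, 6.5]
width: 0.0435
```

```bash
python3 g.py .5487 .2907 .0780 20
```

```text
t 14.5 pos [0.5484 0.2919 0.0778] yaw 13.9 q [-0.29  0.46 -0.35  1.62  0.17  1.09 -2.01] F [-1.6 -1.   6.5] M [-0.25  0.4   0.05] w 0.0435
shift [-0.0, 0.0013, -0.0003] rot [-0.002, -0.002, -0.107]
```

>>> step_arm --increments '[[[-0.0001,0.0003,0.0004],[0,0,0.025]],[[-0.0001,0.0003,0.0004],[0,0,0.04]],[[-0.0001,0.0003,0.0004],[0,0,0.04]]]'

```text
time: 14.8
ee_pos: [0.5484, 0.292, 0.0778]
eef_rot: [0.995, 0.101, 0.001, -0.001]
ft_force: [-1.7, 0.0, 7.5]
width: 0.0433
```

```bash
python3 g.py .5487 .2907 .0780 20
```

```text
t 14.8 pos [0.5484 0.292  0.0778] yaw 11.6 q [-0.29  0.46 -0.34  1.62  0.17  1.09 -2.05] F [-1.7  0.   7.5] M [-0.21  0.49  0.19] w 0.0433
shift [0.0, 0.0013, -0.0002] rot [-0.002, -0.003, -0.146]
```

>>> step_arm --increments '[[[0,0,0.0005],[0,0,0.01]],[[0,0,0.0005],[0,0,0.01]]]'

```text
time: 15.0
ee_pos: [0.5484, 0.2921, 0.0777]
eef_rot: [0.995, 0.096, 0.001, -0.001]
ft_force: [-1.6, -1.7, 8.9]
width: 0.0436
```

```bash
python3 g.py .5487 .2907 .0780 20
```

```text
t 15.0 pos [0.5484 0.2921 0.0777] yaw 11.1 q [-0.3   0.46 -0.34  1.62  0.17  1.09 -2.06] F [-1.6 -1.7  8.9] M [-0.45  0.58  0.21] w 0.0436
shift [0.0, 0.0014, -0.0003] rot [-0.002, -0.003, -0.156]
```

>>> step_arm --increments '[[[0,0.0003,-0.0005],[0,0,-0.03]],[[0,0.0005,-0.002],[0,0,-0.03]],[[0,0.0005,-0.0035],[0,0,-0.03]],[[0,0.0005,-0.0045],[0,0,-0.03]]]'

```text
time: 15.4
ee_pos: [0.5483, 0.2919, 0.0822]
eef_rot: [0.994, 0.111, 0.001, -0.001]
ft_force: [0.0, 1.4, -0.4]
width: 0.0437
```

```bash
python3 g.py .5487 .2907 .0832 13
```

```text
t 15.4 pos [0.5483 0.2919 0.0822] yaw 12.8 q [-0.29  0.46 -0.35  1.62  0.17  1.09 -2.03] F [ 0.   1.4 -0.4] M [0.48 0.23 0.07] w 0.0437
shift [0.0001, 0.0012, -0.0011] rot [-0.003, -0.003, -0.004]
```

>>> step_arm --increments '[[[0,0,-0.0005],[0,0,0]],[[0,0,-0.0005],[0,0,0]]]'

```text
time: 15.6
ee_pos: [0.5484, 0.2919, 0.0829]
eef_rot: [0.994, 0.111, 0.001, -0.001]
ft_force: [-0.7, -0.2, 2.6]
width: 0.0435
```

```bash
python3 g.py .5487 .2907 .0832 13
```

```text
t 15.6 pos [0.5484 0.2919 0.0829] yaw 12.8 q [-0.29  0.46 -0.35  1.62  0.17  1.09 -2.03] F [-0.7 -0.2  2.6] M [0.17 0.23 0.09] w 0.0435
shift [-0.0, 0.0013, -0.0003] rot [-0.003, -0.003, -0.004]
```

>>> step_arm --increments '[[[0,0,-0.0004],[0,0,0]],[[0,0,-0.0004],[0,0,0]],[[0,0,-0.0004],[0,0,0]]]'

```text
time: 15.9
ee_pos: [0.5484, 0.2919, 0.0833]
eef_rot: [0.994, 0.111, 0.001, -0.001]
ft_force: [-0.9, 0.3, 3.0]
width: 0.0432
```

```bash
python3 g.py .5487 .2907 .0832 13
```

```text
t 15.9 pos [0.5484 0.2919 0.0833] yaw 12.8 q [-0.29  0.45 -0.35  1.62  0.17  1.1  -2.03] F [-0.9  0.3  3. ] M [0.18 0.22 0.1 ] w 0.0432
shift [-0.0, 0.0012, 0.0001] rot [-0.002, -0.003, -0.004]
```

>>> step_arm --increments '[[[0,0,-0.0004],[0,0,0]],[[0,0,-0.0004],[0,0,0]],[[0,0,-0.0004],[0,0,0]]]'

```text
time: 16.2
ee_pos: [0.5484, 0.2919, 0.0837]
eef_rot: [0.994, 0.111, 0.001, -0.001]
ft_force: [-1.3, 0.4, 2.2]
width: 0.0436
```

```bash
python3 g.py .5487 .2907 .0832 13
```

```text
t 16.2 pos [0.5484 0.2919 0.0837] yaw 12.8 q [-0.29  0.45 -0.35  1.62  0.17  1.1  -2.03] F [-1.3  0.4  2.2] M [0.2  0.22 0.08] w 0.0436
shift [0.0, 0.0012, 0.0005] rot [-0.003, -0.003, -0.004]
```

>>> step_arm --increments '[[[0,0,-0.0004],[0,0,0]],[[0,0,-0.0004],[0,0,0]],[[0,0,-0.0004],[0,0,0]]]'

```text
time: 16.5
ee_pos: [0.5484, 0.2919, 0.084]
eef_rot: [0.994, 0.111, 0.001, -0.001]
ft_force: [-0.9, 1.2, -0.2]
width: 0.0435
```

```bash
python3 g.py .5487 .2907 .0832 13
```

```text
t 16.5 pos [0.5484 0.2919 0.084 ] yaw 12.8 q [-0.29  0.45 -0.35  1.62  0.17  1.1  -2.03] F [-0.9  1.2 -0.2] M [0.34 0.12 0.1 ] w 0.0435
shift [0.0, 0.0013, 0.0008] rot [-0.003, -0.003, -0.004]
```

>>> step_arm --increments '[[[0,0,0],[0,0,0]],[[0,0,0],[0,0,0]],[[0,0,0],[0,0,0]],[[0,0,0],[0,0,0]],[[0,0,0],[0,0,0]]]' --hand -1

```text
time: 17.0
ee_pos: [0.5484, 0.2918, 0.084]
eef_rot: [0.994, 0.111, 0.001, -0.001]
ft_force: [0.2, 0.3, -0.5]
width: 0.0755
```

>>> step_arm --increments '[[[0,0,0],[0,0,0]],[[0,0,0],[0,0,0]],[[0,0,0],[0,0,0]],[[0,0,0],[0,0,0]],[[0,0,0],[0,0,0]]]'

```text
time: 17.5
ee_pos: [0.5483, 0.2918, 0.0839]
eef_rot: [0.994, 0.111, 0.001, -0.001]
ft_force: [0.0, 0.2, -0.5]
width: 0.0869
```

```bash
python3 g.py .5487 .2907 .2 13; python3 look.py rel
```

```text
t 17.5 pos [0.5483 0.2918 0.0839] yaw 12.8 q [-0.29  0.45 -0.35  1.62  0.17  1.1  -2.03] F [ 0.   0.2 -0.5] M [-0.01  0.01 -0.01] w 0.0869
shift [0.0004, 0.0009, -0.1161] rot [-0.002, -0.003, -0.004]
[362.03500368 214.57873258]
```

View pics/rel.png

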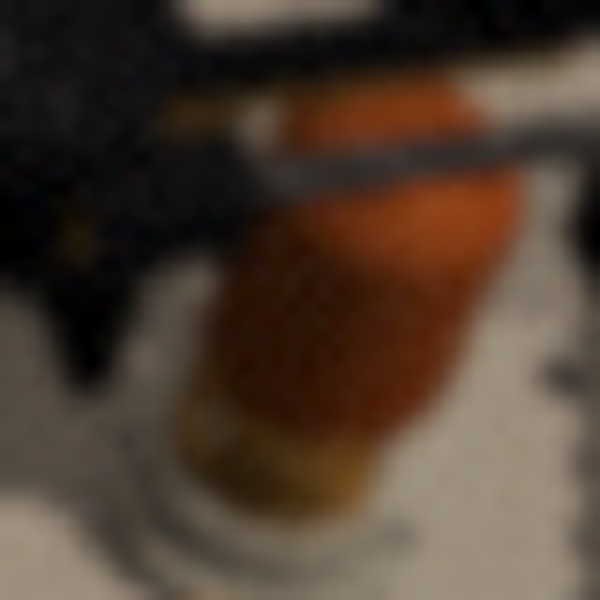

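>>> step_arm --increments '[[[0,0.0008,-0.03],[0,0,0]],[[0,0.0008,-0.07],[0,0,0]],[[0,0.0008,-0.11],[0,0,0]],[[0,0.0008,-0.15],[0,0,0]],[[0,0.0008,-0.15],[0,0,0]]]'

```text
time: 18.05
ee_pos: [0.5503, 0.292, 0.2404]
eef_rot: [0.994, 0.111, 0.006, -0.003]
ft_force: [1.2, 0.6, -0.2]
width: 0.0869
```

>>> step_arm --increments '[[[-0.12,0.1,0],[0,0,-0.4]],[[-0.12,0.1,0],[0,0,-0.4]],[[-0.12,0.1,0],[0,0,-0.4]],[[-0.12,0.1,0],[0,0,-0.4]],[[-0.12,0.1,0],[0,0,-0.4]]]'

```text
time: 18.55
ee_pos: [0.4552, 0.167, 0.2389]
eef_rot: [0.952, 0.305, 0.007, -0.002]
ft_force: [0.7, 0.5, 0.7]
width: 0.087
```

```bash
python3 g.py .5487 .2907 .2 13; python3 - <<'E'
from bench import r
from h import *
for n,b,z in(("scene",(270,150,130,100),.0),("top",(135,145,110,80),0)):
    i=r.camera(n)["pixels"];cv2.imwrite(f"pics/{n}_end.png",i);crop(i,*b,6,f"pics/{n}_endc.png")
for x,y,n in((.549,.2905,"new"),):
    for h in(.062,.101-.030,.101+.02,.101+.032):print(n,h,((proj("scene",[x,y,h])-[270,150])*6).round(),((proj("top",[x,y,h])-[135,145])*6).round())
E
```

```text
t 18.55 pos [0.4552 0.167  0.2389] yaw 35.5 q [-0.07  0.02 -0.37  1.79  0.01  1.32 -1.4 ] F [0.7 0.5 0.7] M [ 0.01 -0.05  0.01] w 0.087
shift [0.1474, -0.0464, 0.0409] rot [-0.002, -0.014, 0.393]
new 0.062 [[552. 382.]] [[168. 218.]]
new 0.07100000000000001 [[557. 370.]] [[164. 215.]]
new 0.12100000000000001 [[585. 301.]] [[142. 202.]]
new 0.133 [[592. 283.]] [[137. 198.]]
```

View pics/scene_endc.png

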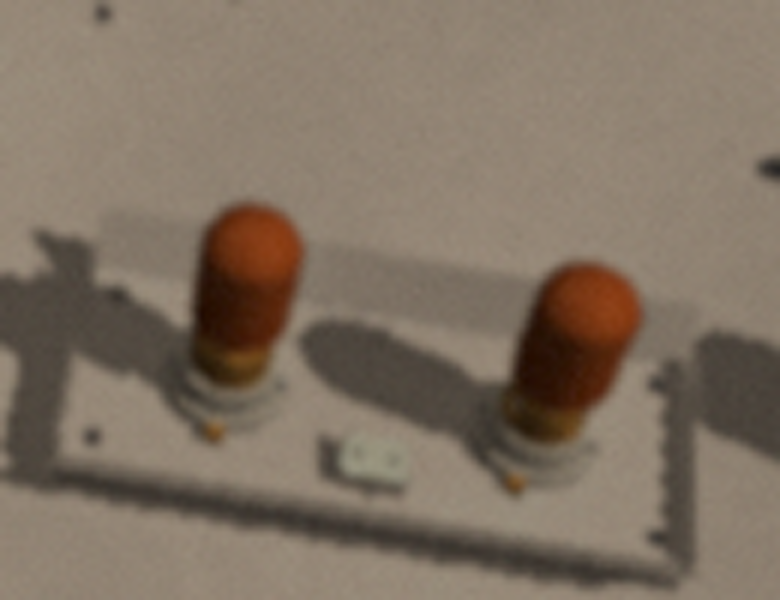

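View pics/top_end.png

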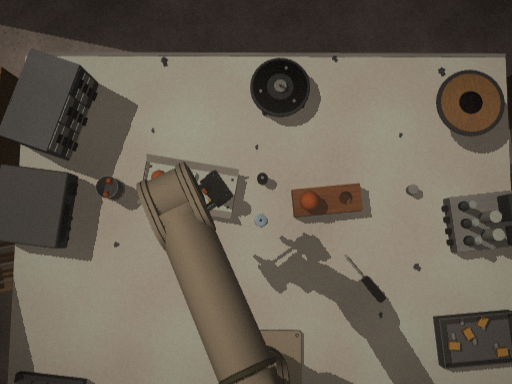

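>>> step_arm --increments '[[[0,0,-0.02],[0,0,0]],[[0,0,-0.02],[0,0,0]],[[0,0,-0.02],[0,0,0]],[[0,0,-0.02],[0,0,0]]]'

```text
time: 19.05
ee_pos: [0.4555, 0.1693, 0.2577]
eef_rot: [0.952, 0.307, 0.006, -0.002]
ft_force: [-0.5, -0.4, -0.5]
width: 0.0875
```

```bash
python3 - <<'E'
from bench import r
print(r.close_job())
E
```

```text
the job is handed in; nothing more can be done
None
```

The tubular lamp is in the empty lampholder, turned to the stop, sprung up into the locking notch and released. The job was handed in at about 19 s of the 72 s allowed.

- **Insertion:** I gripped the lamp at 20 N and felt round the rim with light pressure. The pins dropped into the slots at a tool angle of about 104°.
- **Turning:** I pushed the lamp down against the spring at about 7 N and turned it clockwise. I felt the stop at a tool angle of about 12°, with 0.2 N m of torque.
- **Locking:** The lamp rose until the notch took the spring load and the vertical force fell to about zero. That was 8.2 mm below where the pins had rested on the rim, against an expected 9 mm. I put the difference down to the load when I measured the rim or a slight slip in the grip.
- **Last checks:** The forces were at zero after release. The end pictures show the lamp upright and seated like its neighbour. The visible loose parts look unmoved, but the arm covered part of the tray in the top view.
- **Not confirmed:** The pin angle was hard to see in the images, so I found the slots by feel. I did not test the lock by turning the lamp back, to spare the glass.

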